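Nest the graded cups in the coffee-bar drawer and close it

ROBOT

A 7-joint arm with a two-finger parallel gripper is mounted at the origin on the work surface. World frame = base frame: x ahead of the robot, y to its left, z up, the work surface at z = 0. Lengths are in m, angles in rad, forces in N, time in s.
With the tool pointing down it reaches from about 0.4 to 0.875 m from the base axis. Payload 19.3 kg.
Tool frame: the origin (TCP) lies on the centre line of the jaws, within the pads' length; the fingertips stand 14 mm ahead of it and the grasp point (between the pads) lies 5 mm behind it; y points along the fingers, x is the direction in which the jaws open and shut, and the axes are right-handed (so a half turn about y gives the same grasp; the last joint's range is limited). The gripper opens to 85 mm and grips with 20 to 120 N. Pads are 22 mm wide; open, the fingers measure 114 mm over their backs; the gripper's body (76 mm by 85 mm) begins 54 mm behind the grasp point. The pads swing forward as they close: fully open they stand 13 mm farther back than shut.
Start: joints at [-1.365, 0.521, -0.036, 1.599, 0.021, 1.021, -0.113], TCP at [0.17, 0.601, 0.245] pointing down, gripper open.
Joint ranges: [-2.91, 2.91], [-0.3, 2.13], [-1.5, 1.42], [0.17, 2.43], [-1.26, 4.41], [0.16, 1.93], [-2.52, 2.52]. Speed limits (rad/s): [1.89, 1.89, 2.39, 2.39, 3.01, 3.01, 3.01].

INTERFACE

Orientations are given as [roll, pitch, yaw] about the fixed x, y, z axes, in that order (R = Rz(yaw) Ry(pitch) Rx(roll)).
In Python, from workcell import monitor, grab_frame, workorder gives the robot as it stands.
- The arm moves only by the tool drive_tool, never from a script. Its argument "steps" is one flat list of numbers, 5 for each row, row after row: the finger opening in mm, from 0 to 85.4, then the shift along the world's x, y, z in mm, then the turn about the world's z in degrees. In form: [fingers, tx, ty, tz, twist, fingers, tx, ty, tz, twist, ...]. A call has exactly 5 rows; each row shifts and turns the commanded pose from where the row before left it; what a row does not reach is not made up. A row lasts 1/12 s, in which the tool goes at most 41.7 mm and 7.16 degrees, less where a joint would pass 70% of its speed; a pose out of reach is approached as far as the arm can. A call is refused whole if a number of a shift passes 41.7 or a number of a turn 7.16, either way. A call with a gripper value outside its range is refused whole. The fingers move at their own pace and stop on an object; "grip_force" is the grip in N (left out, the last holds). Time passes only in rows, so rows that do not move let the fingers close, or fill a call up. It gives the time, the measured TCP pose, the force and the opening at its end, in the units of the state.
- monitor.observe(): the state, without advancing time (a new reading comes with each control period).
- grab_frame(name): name is "scene" or "top" or "wrist"; returns a dict with "frame" (400x640x3 uint8, red, green, blue), "vertical_fov" (degrees; the focal length in pixels is half the picture's height over the tangent of half this angle, whatever the lens; pixels are square), "cx", "cy" (the principal point, pixels), "xyz" and "orientation" of the camera in the world. Camera axes: x right, y down, z forward; pixel columns grow to the right and rows downward; lengths in m; the calibration is good to about 2 mm. A picture is of the moment at which its call begins. There is no depth.
- workorder.job_done(): hands the job in, once; it reports no verdict.
The state is a dict: "clock": time; "qpos": joint angles; "qd": joint speeds; "joint_efforts": joint torques, N m; "position": TCP position; "tool_rot": TCP orientation; "force": force on the tool from outside, world axes, zero at the start; "moment": the same for the moment, N m; "grip_width": finger opening in m.
Only numpy, scipy, OpenCV 4.12 (cv2) and the standard library are available. Lean on these libraries where they do the work, as an engineer would, in place of code of your own. Each camera call takes 0.05 s, during which the arm holds its last target. There are 200 camera calls.

TASK

Put the cups away: nest the green, yellow and red cups in size order, each standing upright inside the next larger one, in the big blue cup that stands in the open drawer, lowering each in rather than dropping it. Then push the drawer gently until it is fully home, with the nest inside. Leave the tub, tamper, milk jug and portafilter where they are.

Things in the scene. Friction and masses are not known exactly. Their poses are not given: they have to be found in the camera images.
- cup_xl: Largest cup, blue, open at the top, no handle: 92 mm across the rim, 84 mm across the base, 60 mm high, wall 3.5 mm, thick base (inner floor 16 mm above its underside). Stands upright in the open drawer, too wide to grip across; it stays there. Origin: centre of the underside, z up.
- cup_l: Second largest cup, green, open at the top, no handle: 65 mm across the rim, 60 mm across the base, 58 mm high, wall 3.5 mm, thick base (inner floor 16 mm above its underside). Starts upright on a grey mat. Nested, its rim stands 14 mm above the rim of the next larger cup. Origin: centre of the underside, z up.
- cup_m: Third cup, yellow, open at the top, no handle: 49 mm across the rim, 43 mm across the base, 56 mm high, wall 3.5 mm, thick base (inner floor 16 mm above its underside). Starts upright on a grey mat. Nested, its rim stands 14 mm above the rim of the next larger cup. Origin: centre of the underside, z up.
- cup_s: Smallest cup, red, open at the top, no handle: 34 mm across the rim, 29 mm across the base, 54 mm high, wall 3.5 mm, thick base (inner floor 16 mm above its underside). Starts upright on a grey mat. Nested, its rim stands 14 mm above the rim of the next larger cup. Origin: centre of the underside, z up.
- drawer (a joint): Opening of the steel drawer in m: 0 fully home, grows as it slides out towards the robot (to 0.21). About 3 N to push.
- drawer_front (a point): Point on the middle of the outer face of the drawer's flat steel front (190 mm wide, its top 30 mm above this point, its foot 94 mm below, 12 mm thick, no handle). x points into the cabinet: push along +x. z up.
- drawer_floor (a point): Point on the drawer's inner floor; x into the cabinet, z up. The floor runs 120 mm towards the front (-x) to the inside of the drawer front, 99 mm to the back, 74 mm to either side; side and back walls stand 46 mm above it, the front 116 mm. The opening of the cabinet clears 119 mm above this floor; the full nest is 102 mm high.
- cabinet: Low black cabinet on the counter that holds the drawer, fixed: 240 mm deep (x), 190 mm wide (y), 145 mm high plus a low rubber pad and a steel strip on top (157 mm at most, the strip at the far edge). Origin: centre of the underside; x points away from the robot; the drawer comes out of its -x face.
- tub: White jar with green label, 62 mm across, 95 mm high, full; bystander on the left mat. Origin: centre of the underside.
- tamper: Coffee tamper standing on its steel foot (58 mm across, 22 mm high), wooden knob on top 38 mm across, 87 mm high; bystander on the left mat. Origin: centre of the underside.
- pitcher: Steel milk jug, 70 mm across, 90 mm high, its handle stands out about 35 mm on its own +y side; bystander on the right mat. Origin: centre of the underside.
- portafilter: Steel filter holder lying on the right mat: head 70 mm across, 34 mm high, black handle along its own -x to 158 mm from the origin, 35 mm high; bystander. Origin: centre of the head's underside.
- mat_left: Grey rubber mat, 300 by 130 mm, 3 mm thick, fixed. Origin: centre of the underside, x along its long side.
- mat_right: Grey rubber mat, 290 by 210 mm, 3 mm thick, fixed. Origin 45 mm from the centre of the underside towards +y; x along its long side.
Mind the look-alikes: they are no part of the job. Several things have the shape of the cup_s; the one meant has the colours described above.

How it is judged:
At the end, for the whole second after the job is handed in: Drawer less than 4 mm open, blue cup standing on its floor; green seated in blue, yellow in green, red in yellow (underside 11 to 21 mm above that of the larger cup; centres within 18, 14, 12 mm); all upright within 0.12 rad and at rest (under 20 mm/s) (value of joint drawer below 0.004 m and z of cup_xl in the frame of drawer_floor between -0.004 and 0.006 m and horizontal distance between cup_l and cup_xl below 0.018 m and z of cup_l in the frame of cup_xl between 0.011 and 0.021 m and horizontal distance between cup_m and cup_l below 0.014 m and z of cup_m in the frame of cup_l between 0.011 and 0.021 m and horizontal distance between cup_s and cup_m below 0.012 m and z of cup_s in the frame of cup_m between 0.011 and 0.021 m and angle between each of cup_xl, cup_l, cup_m, cup_s's own z axis and vertical below 0.12 rad and linear speed of each of cup_xl, cup_l, cup_m, cup_s below 0.02 m/s); the robot touches nothing.
It fails at once if a bystander (tub, tamper, pitcher or portafilter) is shifted by more than 25 mm or tipped over (distance of any of tub, tamper, pitcher, portafilter from where it was at the start of the episode above 0.025 m or angle between any of tub, tamper, pitcher, portafilter's own z axis and vertical above 0.35 rad).
It fails at once if the drawer is slammed: it closes faster than 0.35 m/s (velocity of joint drawer below -0.35 m/s).
It fails at once if a cup is let go high over its nest: not held while its underside is over 30 mm above its seat in the next larger cup ((horizontal distance between cup_l and cup_xl below 0.03 m and z of cup_l in the frame of cup_xl above 0.046 m and contact force between the fingers and cup_l below 0.05 N) or (horizontal distance between cup_m and cup_l below 0.03 m and z of cup_m in the frame of cup_l above 0.046 m and contact force between the fingers and cup_m below 0.05 N) or (horizontal distance between cup_s and cup_m below 0.03 m and z of cup_s in the frame of cup_m above 0.046 m and contact force between the fingers and cup_s below 0.05 N)).
It also fails if it takes over 72 s, if anything falls off the work surface, if the arm or the gripper's body presses on something with over 40 N, if the wrist force passes 120 N, or if a joint passes its speed limit or range.

## Working session

There is one attempt and no reset: what is moved stays moved. The work goes in short steps, Python scripts to look and compute and a tool call to move; the robot and the scene stay as the last step left them, time stands still between calls to the robot, and variables do not carry over. Pictures are saved under pics/ and viewed, about 8 in all and at most 12, crops included, and the job is handed in when it is done.

Besides the shell and the picture viewer there is one more tool, called after ">>>" in YAML: its name, and indented under it one key for each argument. drive_tool: Moves the arm, as the interface text tells. Its arguments: {"type":"object","properties":{"steps":{"type":"array"},"grip_force":{"type":"number"}},"required":["steps"]}

```bash
mkdir -p pics; ls; cat > h.py <<'E'
import numpy as np,cv2
from scipy.spatial.transform import Rotation as R
from workcell import monitor,grab_frame,workorder
def cam(n,save=None):
    d=grab_frame(n)
    if save: cv2.imwrite('pics/'+save,d['frame'][:,:,::-1])
    return d
def rot(d):
    o=np.array(d['orientation'],float)
    return o if o.shape==(3,3) else R.from_euler('xyz',o).as_matrix() if o.size==3 else None
def ray(d,u,v,z):
    f=d['frame'].shape[0]/2/np.tan(np.radians(d['vertical_fov'])/2)
    r=rot(d)@np.array([(u-d['cx'])/f,(v-d['cy'])/f,1]); p=np.array(d['xyz'])
    return p+r*(z-p[2])/r[2]
def proj(d,P):
    f=d['frame'].shape[0]/2/np.tan(np.radians(d['vertical_fov'])/2)
    q=rot(d).T@(np.array(P)-np.array(d['xyz'])); return q[0]/q[2]*f+d['cx'],q[1]/q[2]*f+d['cy']
E
python3 - <<'E'
from h import *
print(monitor.observe())
for n in('scene','top'):
    d=cam(n,n+'0.png'); print(n,{k:v for k,v in d.items() if k!='frame'})
E
```

```text
pics
{'clock': 0.0, 'qpos': array([-1.36526638,  0.52202907, -0.03627674,  1.5999906 ,  0.02122403,
        1.02108301, -0.112828  ]), 'qd': array([-2.74985015e-05,  5.81012800e-04,  9.20703626e-04, -1.11994942e-03,
       -1.03136445e-03,  6.54180632e-04,  1.04253008e-03]), 'joint_efforts': array([ 1.02288239e-03, -9.27113271e+01,  1.98077068e+00, -3.69916248e+01,
        1.79238390e-02,  8.47980904e-03, -5.36359096e-06]), 'position': array([0.17013945, 0.60107461, 0.24472314]), 'tool_rot': array([-1.57092129e+00,  1.11817017e-03,  1.29499666e+00]), 'force': array([ 0.38926019, -0.19682723, -0.28659574]), 'moment': array([-0.04521675, -0.04083984, -0.02087856]), 'grip_width': 0.08561721426993485}
scene {'vertical_fov': 53.72049183651424, 'cx': 317.28651500064893, 'cy': 198.14837875141347, 'xyz': array([ 1.08440862, -0.28620134,  0.84126668]), 'orientation': array([-2.50309898,  0.01074814,  1.08539083])}
top {'vertical_fov': 43.320298598638004, 'cx': 321.4069707106431, 'cy': 198.2484037898252, 'xyz': array([ 0.36138998, -0.0393061 ,  1.31171564]), 'orientation': array([-2.95931833,  0.01722088, -1.58776684])}
```

View pics/scene0.png

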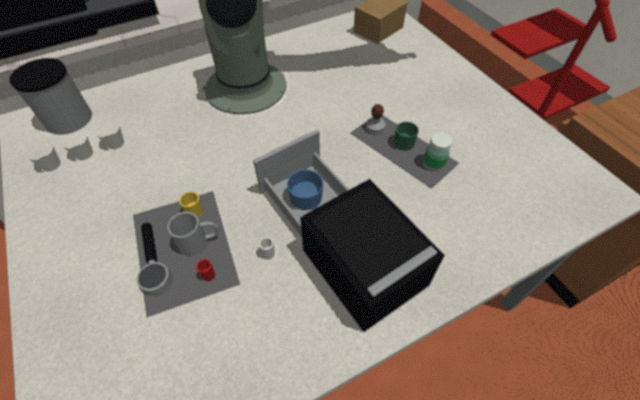

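View pics/top0.png

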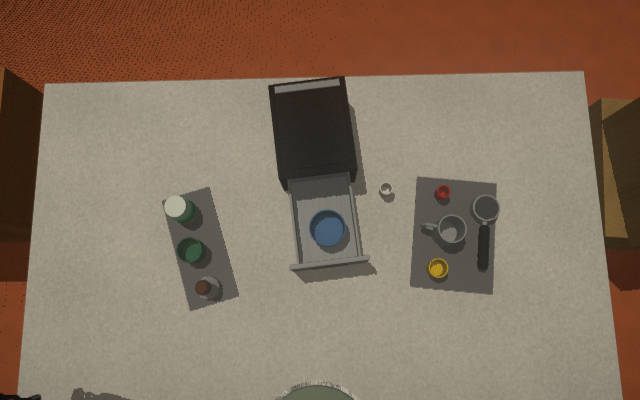

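Scene (640x400): blue cup (305,188) in the open drawer, green (405,135) between tamper and tub, yellow (190,204), red (206,270) near the jug and the portafilter. cup_s-shaped objects: red at top (443,192); white/grey ones at top (386,189) and scene (45,157), (79,147), (110,135). Only the red one fits. Next I'll take an enlarged crop to confirm it and get the rims.

```bash
python3 - <<'E'
from h import *
im=cv2.imread('pics/top0.png')
c=lambda x,y,w,h,s:cv2.resize(im[y:y+h,x:x+w],None,fx=s,fy=s,interpolation=cv2.INTER_CUBIC)
a=c(160,180,80,130,4);b=c(280,170,100,130,4);e=c(410,170,95,130,4)[:, :80]
a=c(160,180,80,130,3);b=c(275,170,100,130,3);e=c(410,170,85,130,3)
cv2.imwrite('pics/crop1.png',np.hstack([a,b,e]))
E
```

```text
(no output)
```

View pics/crop1.png

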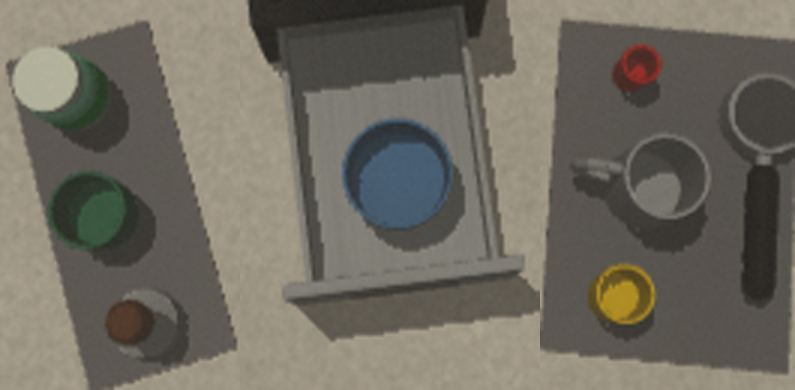

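Crop: red rim centre at top (444,192), confirmed red with the size of cup_s. Green (190,250), yellow (439,268), blue (328,228), jug (452,229), tub (175,206), knob (203,287), drawer front top edge (290,267) to (369,257).

```bash
python3 - <<'E'
from h import *
d=cam('top');s=cam('scene')
for n,u,v,z in [('green',190.3,250,.061),('yellow',438.7,268,.059),('red',444,191.7,.057),('blue',327.7,228,.075),('jug',452.3,228.7,.093),('tub',175.3,206.3,.098),('tamp',203,287.3,.09),('pf',485.5,208,.037),('pfh',484,268,.03),('frontL',290,267,.13),('frontR',369,257,.13),('jugh',430,226,.08)]:
    p=ray(d,u,v,z);print(n,p.round(3),np.hypot(*p[:2]).round(3),np.round(proj(s,p)))
# refine with colour segmentation
for n,dd in(('top',d),('scene',s)):
  hsv=cv2.cvtColor(dd['frame'],cv2.COLOR_RGB2HSV)
  print(n,hsv[188:196,440:448,0][4] if n=='top' else '')
E
```

```text
green [0.468 0.307 0.061] 0.56 [404. 128.]
yellow [ 0.413 -0.307  0.059] 0.514 [187. 198.]
red [ 0.604 -0.332  0.057] 0.689 [201. 264.]
blue [ 0.515 -0.036  0.075] 0.516 [303. 182.]
jug [ 0.505 -0.338  0.093] 0.608 [181. 223.]
tub [0.573 0.337 0.098] 0.664 [439. 139.]
tamp [0.375 0.266 0.09 ] 0.46 [375. 106.]
pf [ 0.563 -0.439  0.037] 0.714 [151. 274.]
pfh [ 0.412 -0.426  0.03 ] 0.593 [143. 223.]
frontL [0.418 0.053 0.13 ] 0.422 [316. 130.]
frontR [ 0.438 -0.131  0.13 ] 0.457 [252. 160.]
jugh [ 0.514 -0.287  0.08 ] 0.589 [205. 220.]
top [5 3 2 3 2 5 5 4]
scene
```

>>> drive_tool:
  steps: [85,25,-25,0,0,85,30,-30,0,0,85,30,-30,0,0,85,30,-30,0,0,85,30,-30,0,0]
  grip_force: 40

```text
clock: 0.62
position: [0.3141, 0.4569, 0.2453]
tool_rot: [-1.571, 0.0, 1.295]
force: [0.9, 1.0, 1.0]
grip_width: 0.0846
```

>>> drive_tool:
  steps: [85,30,-30,-5,0,85,30,-30,-5,0,85,30,-30,-5,0,85,30,-29,0,0,85,20,-20,0,0]

```text
clock: 1.03
position: [0.4532, 0.3183, 0.2305]
tool_rot: [-1.572, 0.001, 1.292]
force: [0.7, 0.2, -0.2]
grip_width: 0.0848
```

>>> drive_tool:
  steps: [85,13,-10,0,0,85,0,0,0,0,85,0,0,0,0,85,0,0,0,0,85,0,0,0,0]

```text
clock: 1.45
position: [0.4629, 0.3127, 0.2306]
tool_rot: [-1.57, -0.0, 1.297]
force: [0.2, 0.0, 0.0]
grip_width: 0.0848
```

```bash
python3 - <<'E'
from h import *
o=monitor.observe();print(o['clock'],o['position'],o['tool_rot'],o['qpos'])
d=cam('wrist','w1.png');print({k:v for k,v in d.items() if k!='frame'}, proj(d,[.468,.307,.061]))
E
```

```text
1.45 [0.46293534 0.31273733 0.23061357] [-1.57036252e+00 -8.79444308e-05  1.29662921e+00] [-0.73061811  0.43340883  0.04153256  1.79565255 -0.02254858  0.91315689
  0.61749473]
{'vertical_fov': 58.740065567302345, 'cx': 317.4056568050779, 'cy': 201.56580366072302, 'xyz': array([0.3894282 , 0.33417774, 0.35857276]), 'orientation': array([2.83820956e+00, 8.22524874e-04, 1.29776957e+00])} (np.float64(311.95080030712404), np.float64(190.40038026088183))
```

View pics/w1.png

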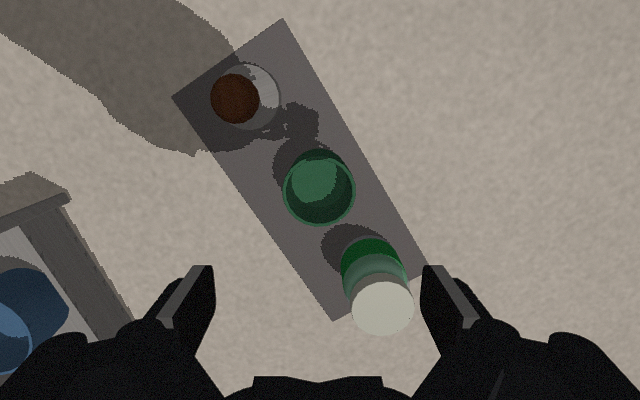

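Wrist view: green rim centred near (319,190), radius about 36.5 px; tub lid (383,308), tamper knob (235,98); inner fingertip corners around (214,266) and (421,266).

```bash
python3 - <<'E'
from h import *
d=cam('wrist');p=monitor.observe()['position']
print('green',ray(d,319,189.5,.061),[ray(d,u,v,.061).round(4) for u,v in((282,189.5),(356,189.5),(319,227),(319,152))])
for h in(-5,0,5,10,14):
  P=p+np.array([np.cos(1.296),np.sin(1.296),0])*.0425+[0,0,-h/1000]; Q=p-np.array([np.cos(1.296),np.sin(1.296),0])*.0425+[0,0,-h/1000]; print(h,np.round(proj(d,P)),np.round(proj(d,Q)))
E
```

```text
green [0.46895764 0.31307298 0.061     ] [array([0.4603, 0.2821, 0.061 ]), array([0.4776, 0.344 , 0.061 ]), array([0.5026, 0.3037, 0.061 ]), array([0.4375, 0.3218, 0.061 ])]
-5 [423. 294.] [208. 294.]
0 [420. 287.] [211. 287.]
5 [416. 281.] [215. 281.]
10 [413. 275.] [218. 275.]
14 [411. 271.] [220. 270.]
```

>>> drive_tool:
  steps: [85,3,0,-25,0,85,3,-1,-35,0,85,0,0,-35,0,85,0,0,-35,0,85,0,0,-25,0]
  grip_force: 40

```text
clock: 1.97
position: [0.4686, 0.3108, 0.0731]
tool_rot: [-1.57, 0.001, 1.296]
force: [0.3, 0.7, -0.9]
grip_width: 0.085
```

>>> drive_tool:
  steps: [85,0,0,-14,0,85,0,0,-7,0,85,0,0,0,0,60,0,0,0,0,60,0,0,0,0]

```text
clock: 2.38
position: [0.4703, 0.3114, 0.0559]
tool_rot: [-1.572, -0.001, 1.295]
force: [-1.8, 0.9, 21.5]
grip_width: 0.0633
```

>>> drive_tool:
  steps: [60,0,0,0,0,60,0,0,0,0,60,0,0,0,0,60,0,0,0,0,60,0,0,0,0]

```text
clock: 2.8
position: [0.4703, 0.3113, 0.0563]
tool_rot: [-1.572, -0.002, 1.295]
force: [-2.8, -0.4, 9.2]
grip_width: 0.0628
```

>>> drive_tool:
  steps: [60,0,0,5,0,60,0,0,20,0,60,0,0,30,0,60,0,0,35,0,60,0,0,30,0]

```text
clock: 3.22
position: [0.4699, 0.3108, 0.1777]
tool_rot: [-1.572, -0.001, 1.295]
force: [0.3, 0.7, -0.2]
grip_width: 0.0624
```

>>> drive_tool:
  steps: [60,0,0,10,0,60,0,0,0,0,60,0,0,0,0,60,0,0,0,0,60,0,0,0,0]

```text
clock: 3.63
position: [0.4693, 0.3104, 0.1836]
tool_rot: [-1.57, 0.001, 1.295]
force: [0.0, 0.4, -1.3]
grip_width: 0.0623
```

```bash
python3 - <<'E'
from h import *
o=monitor.observe();print(o['clock'],o['position'],o['force'],o['grip_width'])
d=cam('wrist','w2.png');s=cam('scene')
cv2.imwrite('pics/v2.png',np.hstack([d['frame'][:,:,::-1], cv2.resize(s['frame'][60:260,360:460,::-1],(160,400)[::1])])[:, :800])
E
```

```text
3.6333 [0.46932209 0.31044063 0.1835677 ] [ 0.02381503  0.41848844 -1.34755544] 0.062326773104985925
```

View pics/v2.png

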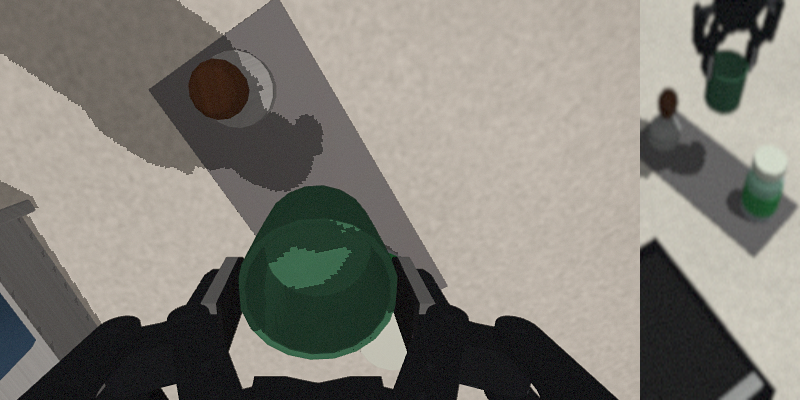

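Wrist: the green cup is gripped at its rim, centre about (318,289), and hangs straight. The crop from the scene camera agrees. Next I'll move towards the drawer and look at the blue cup on the way.

>>> drive_tool:
  steps: [60,2,-20,10,0,60,6,-38,16,0,60,6,-38,0,0,60,6,-38,0,0,60,6,-38,0,0]

```text
clock: 4.15
position: [0.4956, 0.137, 0.2104]
tool_rot: [-1.571, 0.0, 1.295]
force: [1.7, -0.4, -1.4]
grip_width: 0.0628
```

>>> drive_tool:
  steps: [60,0,-20,0,0,60,0,-8,0,0,60,0,0,0,0,60,0,0,0,0,60,0,0,0,0]

```text
clock: 4.57
position: [0.4957, 0.1124, 0.2104]
tool_rot: [-1.57, -0.0, 1.297]
force: [-1.1, -1.2, -0.7]
grip_width: 0.0626
```

```bash
python3 - <<'E'
from h import *
d=cam('wrist','w3.png');o=monitor.observe();p=o['position'];print(p,o['grip_width'])
f=200/np.tan(np.radians(d['vertical_fov'])/2)
q=rot(d)@(np.array([(318.5-d['cx'])/f,(289-d['cy'])/f,1])*65*f/159/1000)+d['xyz']
print('rim rel TCP',q-p)
v=cv2.cvtColor(d['frame'],cv2.COLOR_RGB2HSV); m=(abs(v[:,:,0].astype(int)-107)<10)&(v[:,:,1]>90)
ys,xs=np.where(m);print(len(xs),xs.min(),xs.max(),ys.min(),ys.max())
E
```

```text
[0.49565421 0.11238246 0.21046221] 0.06257238592263732
rim rel TCP [ 1.25185329e-03  8.33417619e-04 -5.00068636e-05]
11031 24 604 197 399
```

View pics/w3.png

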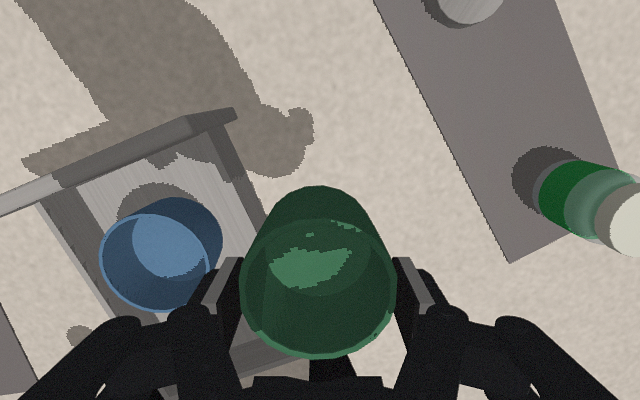

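```bash
python3 - <<'E'
from h import *
d=cam('wrist')
f=200/np.tan(np.radians(d['vertical_fov'])/2)
print(rot(d)@(np.array([(154.5-d['cx'])/f,(262-d['cy'])/f,1])*92*f/110/1000)+d['xyz'])
for z in(.065,.075,.085):print(ray(d,154.5,262,z),[np.linalg.norm(ray(d,a,b,z)-ray(d,e,g,z)).round(4) for a,b,e,g in((99,256,210,268),(150,213,158,312))])
t=cam('top')
for z in (.065,.075,.085): print(z,proj(t,ray(d,154.5,262,z)))
E
```

```text
[ 0.51738636 -0.03453394  0.06994761]
[ 0.51914178 -0.03763556  0.065     ] [np.float64(0.0937), np.float64(0.0938)]
[ 0.51559377 -0.03136663  0.075     ] [np.float64(0.0903), np.float64(0.0904)]
[ 0.51204576 -0.02509769  0.085     ] [np.float64(0.0869), np.float64(0.087)]
0.065 (np.float64(328.2800063382508), np.float64(226.7009555848189))
0.075 (np.float64(325.75532308528074), np.float64(227.66728846706474))
0.085 (np.float64(323.1881167175175), np.float64(228.64989724611144))
```

Blue centre is about (.517, -.034) with its rim at z of about .070, and the top view agrees. Moving over it and lowering.

>>> drive_tool:
  steps: [60,3,-20,0,0,60,5,-35,0,0,60,5,-37,0,0,60,5,-34,0,0,60,2,-14,0,0]

```text
clock: 5.13
position: [0.516, -0.0332, 0.2107]
tool_rot: [-1.571, 0.001, 1.292]
force: [0.7, -0.6, -1.4]
grip_width: 0.0629
```

>>> drive_tool:
  steps: [60,0,-6,0,0,60,0,0,0,0,60,0,0,-15,0,60,0,0,-22,0,60,0,0,-22,0]

```text
clock: 5.55
position: [0.5161, -0.0331, 0.1513]
tool_rot: [-1.572, -0.001, 1.297]
force: [0.6, 0.0, -2.5]
grip_width: 0.0624
```

```bash
python3 - <<'E'
from h import *
d=cam('wrist','w4.png');o=monitor.observe();p=o['position'];print(p,o['force'])
E
```

```text
[ 0.51421553 -0.03293192  0.14737477] [-3.34976012 -0.01362725 -8.45445012]
```

View pics/w4.png

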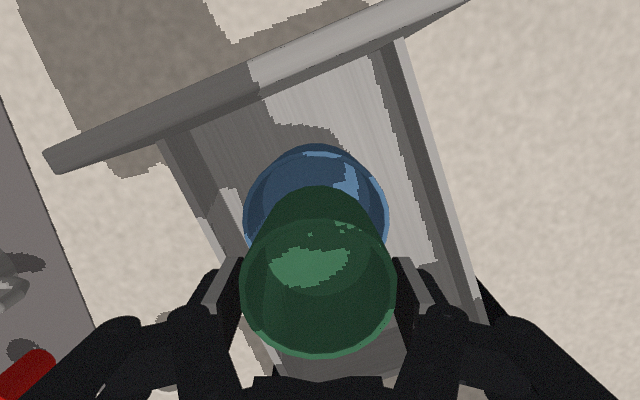

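>>> drive_tool:
  steps: [60,0,0,0,0,60,0,0,0,0,60,0,0,0,0,60,0,0,0,0,60,0,0,0,0]

```text
clock: 6.02
position: [0.5162, -0.035, 0.1526]
tool_rot: [-1.572, -0.001, 1.295]
force: [0.6, -0.6, -1.9]
grip_width: 0.0623
```

```bash
python3 - <<'E'
from h import *
o=monitor.observe();print(o['position'],o['force'],o['tool_rot'],o['qd'].round(3))
d=cam('wrist')
for z in(.068,.072):
  a=ray(d,317,143.5,z);w=np.array([np.sin(1.296),-np.cos(1.296),0]);print(a,a+w*.046,a-w*.046,ray(d,243,215,z),ray(d,390,215,z))
for dz in(0,.0047): print('green',ray(d,318.5,289,o['position'][2]+dz))
E
```

```text
[ 0.51623994 -0.0350235   0.15257747] [ 0.6250538  -0.63846512 -1.86985622] [-1.57211451e+00 -5.09970663e-04  1.29514752e+00] [ 0.005  0.004  0.001  0.004 -0.    -0.003  0.001]
[ 0.47193714 -0.02209247  0.068     ] [ 0.51621125 -0.03457461  0.068     ] [ 0.42766304 -0.00961032  0.068     ] [ 0.50273732 -0.07954373  0.068     ] [0.52799738 0.01019607 0.068     ]
[ 0.47138361 -0.02193016  0.072     ] [ 0.51565771 -0.03441231  0.072     ] [ 0.4271095  -0.00944802  0.072     ] [ 0.50160376 -0.07829951  0.072     ] [0.52638813 0.00975031 0.072     ]
green [ 0.51748267 -0.03416838  0.15257747]
green [ 0.5147273  -0.03340749  0.15727747]
```

>>> drive_tool:
  steps: [60,0,0,-10,0,60,0,0,-15,0,60,0,0,-15,0,60,0,0,-10,0,60,0,0,-5,0]

```text
clock: 6.48
position: [0.5152, -0.0352, 0.0951]
tool_rot: [-1.569, 0.001, 1.295]
force: [0.2, 0.5, -0.6]
grip_width: 0.0626
```

>>> drive_tool:
  steps: [60,0,0,-3,0,60,0,0,-3,0,60,0,0,-2,0,60,0,0,-2,0,60,0,0,0,0]

```text
clock: 6.9
position: [0.5159, -0.0352, 0.0867]
tool_rot: [-1.571, -0.0, 1.295]
force: [-0.1, 0.4, -0.2]
grip_width: 0.0623
```

>>> drive_tool:
  steps: [60,0,0,-1.5,0,60,0,0,-1.5,0,60,0,0,-1,0,60,0,0,0,0,60,0,0,0,0]

```text
clock: 7.32
position: [0.5165, -0.0351, 0.0833]
tool_rot: [-1.572, -0.001, 1.295]
force: [-0.2, 1.5, 10.1]
grip_width: 0.0624
```

>>> drive_tool:
  steps: [60,0,0,-1,0,60,0,0,-1,0,60,0,0,0,0,60,0,0,0,0,60,0,0,0,0]

```text
clock: 7.73
position: [0.5186, -0.0349, 0.0831]
tool_rot: [-1.577, -0.002, 1.295]
force: [-0.0, 2.2, 39.9]
grip_width: 0.0625
```

Contact is firm at TCP z .083, where seating was expected. Unload and release.

>>> drive_tool:
  steps: [60,0,0,2,0,60,0,0,0,0,80,0,0,0,0,80,0,0,0,0,80,0,0,0,0]

```text
clock: 8.15
position: [0.5156, -0.0352, 0.0824]
tool_rot: [-1.57, 0.0, 1.295]
force: [-0.0, 0.8, -0.6]
grip_width: 0.0803
```

>>> drive_tool:
  steps: [80,0,0,5,0,80,0,0,15,0,80,0,0,30,0,80,0,0,35,0,80,0,0,25,0]

```text
clock: 8.57
position: [0.5159, -0.0354, 0.1952]
tool_rot: [-1.572, -0.0, 1.295]
force: [-0.3, -0.4, -0.3]
grip_width: 0.0797
```

>>> drive_tool:
  steps: [80,0,0,15,0,80,0,0,0,0,80,0,0,0,0,80,0,0,0,0,80,0,0,0,0]

```text
clock: 8.98
position: [0.5153, -0.0352, 0.2068]
tool_rot: [-1.569, 0.001, 1.295]
force: [0.0, 0.7, -1.4]
grip_width: 0.0802
```

```bash
python3 - <<'E'
from h import *
d=cam('wrist','w5.png');o=monitor.observe();p=o['position'];print(p,o['force'])
E
```

```text
[ 0.51534348 -0.03524634  0.20678609] [-0.13533688 -0.09406067 -0.51246901]
```

View pics/w5.png

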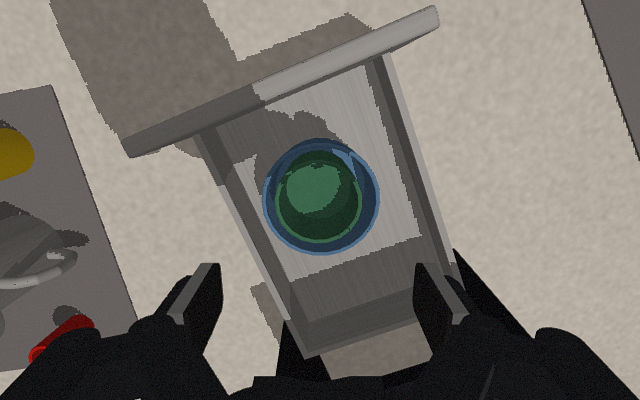

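Wrist: green is seated in blue. Blue rim centre is about (321,197) and green rim about (319,200). Now over to yellow.

>>> drive_tool:
  steps: [80,-8,-20,0,0,80,-13,-35,0,0,80,-13,-35,0,0,80,-13,-35,0,0,80,-13,-35,0,0]

```text
clock: 9.45
position: [0.4547, -0.1965, 0.2071]
tool_rot: [-1.57, 0.0, 1.295]
force: [1.1, -0.3, -0.3]
grip_width: 0.0801
```

>>> drive_tool:
  steps: [80,-13,-35,0,0,80,-13,-35,0,0,80,-10,-25,0,0,80,-5,-15,0,0,80,0,0,0,0]

```text
clock: 9.87
position: [0.4128, -0.3085, 0.207]
tool_rot: [-1.57, 0.001, 1.29]
force: [-0.7, 0.2, 0.0]
grip_width: 0.0802
```

>>> drive_tool:
  steps: [70,0,0,0,0,70,0,0,0,0,70,0,0,0,0,70,0,0,0,0,70,0,0,0,0]

```text
clock: 10.28
position: [0.4151, -0.3046, 0.2076]
tool_rot: [-1.571, -0.0, 1.296]
force: [0.9, -0.2, -0.9]
grip_width: 0.0698
```

```bash
python3 - <<'E'
from h import *
class D(dict):pass
d=cam('wrist','w6.png');o=monitor.observe();p=o['position'];print(p,o['clock'],o['qpos'])
v=cv2.cvtColor(d['frame'],cv2.COLOR_RGB2HSV); m=((abs(v[:,:,0].astype(int)-24)<8)&(v[:,:,1]>130)&(v[:,:,2]>60)).astype(np.uint8)
n,l,s,c=cv2.connectedComponentsWithStats(m);i=1+s[1:,4].argmax();print(s[i],c[i],'pred',proj(d,[.413,-.305,.059]))
x,y,w,h=s[i][:4]
cv2.imwrite('pics/y.png',cv2.resize(d['frame'][y-20:y+h+20,x-20:x+w+20,::-1],None,fx=4,fy=4,interpolation=cv2.INTER_CUBIC)); print(x-20,y-20)
# nest centre from w5, same camera-tool offset
import copy
e=dict(d);e['xyz']=np.array(d['xyz'])-p+[.51534,-.03525,.20679]
print('green',ray(e,319,200,.084),'blue',ray(e,321,197,.07))
E
```

```text
[ 0.41509772 -0.30469247  0.20764644] 10.3333 [ 0.38109163  0.4018078   0.17875629  1.93406363 -0.09588565  0.81382771
  1.90776469]
[ 287  153   59   65 2984] [315.95878016 186.13873995] pred (np.float64(315.41816499812626), np.float64(187.29069483416617))
267 133
green [ 0.51662819 -0.03360099  0.084     ] blue [ 0.5188718  -0.03256216  0.07      ]
```

View pics/y.png

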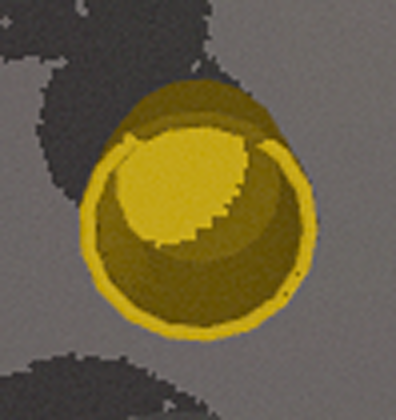

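Yellow rim centre at (317,188), so about (.414,-.304). That is nearly under the TCP.

>>> drive_tool:
  steps: [70,-1,0,-20,0,70,0,0,-35,0,70,0,0,-35,0,70,0,0,-30,0,70,0,0,-18,0]

```text
clock: 10.75
position: [0.413, -0.3043, 0.0669]
tool_rot: [-1.568, -0.001, 1.296]
force: [-0.4, -0.2, -0.1]
grip_width: 0.07
```

>>> drive_tool:
  steps: [70,0,0,-9,0,70,0,0,-4,0,70,0,0,0,0,45,0,0,0,0,45,0,0,0,0]

```text
clock: 11.17
position: [0.4145, -0.3056, 0.0579]
tool_rot: [-1.573, 0.001, 1.295]
force: [-3.1, 2.7, 36.3]
grip_width: 0.0476
```

>>> drive_tool:
  steps: [45,0,0,0,0,45,0,0,0,0,45,0,0,0,0,45,0,0,0,0,45,0,0,0,0]

```text
clock: 11.58
position: [0.4145, -0.3056, 0.0583]
tool_rot: [-1.573, 0.0, 1.295]
force: [-2.7, 1.3, 13.6]
grip_width: 0.0472
```

>>> drive_tool:
  steps: [45,0,0,5,0,45,0,0,20,0,45,0,0,35,0,45,0,0,35,0,45,0,0,30,0]

```text
clock: 12.0
position: [0.4138, -0.3054, 0.1847]
tool_rot: [-1.572, 0.0, 1.295]
force: [0.1, 0.4, -1.9]
grip_width: 0.0472
```

>>> drive_tool:
  steps: [45,0,0,20,0,45,0,0,5,0,45,0,0,0,0,45,0,0,0,0,45,0,0,0,0]

```text
clock: 12.42
position: [0.4133, -0.3049, 0.2057]
tool_rot: [-1.569, -0.0, 1.295]
force: [-0.6, -0.5, -1.4]
grip_width: 0.0472
```

>>> drive_tool:
  steps: [45,8,20,5,0,45,13,35,5,0,45,13,35,0,0,45,13,35,0,0,45,13,35,0,0]

```text
clock: 12.83
position: [0.4736, -0.1435, 0.2156]
tool_rot: [-1.569, 0.0, 1.295]
force: [1.4, 0.1, -1.1]
grip_width: 0.0471
```

>>> drive_tool:
  steps: [45,13,35,0,0,45,13,35,0,0,45,11,25,0,0,45,5,15,0,0,45,0,0,0,0]

```text
clock: 13.25
position: [0.5163, -0.0313, 0.2152]
tool_rot: [-1.569, -0.0, 1.3]
force: [-0.5, 1.4, -1.4]
grip_width: 0.0474
```

>>> drive_tool:
  steps: [45,0,0,-10,0,45,0,0,-25,0,45,0,0,-10,0,45,0,0,0,0,45,0,0,0,0]

```text
clock: 13.67
position: [0.5152, -0.036, 0.1711]
tool_rot: [-1.569, 0.001, 1.294]
force: [-0.2, 0.1, -1.4]
grip_width: 0.0472
```

```bash
python3 - <<'E'
from h import *
d=cam('wrist','w7.png');o=monitor.observe();print(o['position'],o['force'],o['clock'])
E
```

```text
[ 0.51573018 -0.03586247  0.17180728] [ 0.24413539 -0.03261311 -1.3780818 ] 13.7167
```

View pics/w7.png

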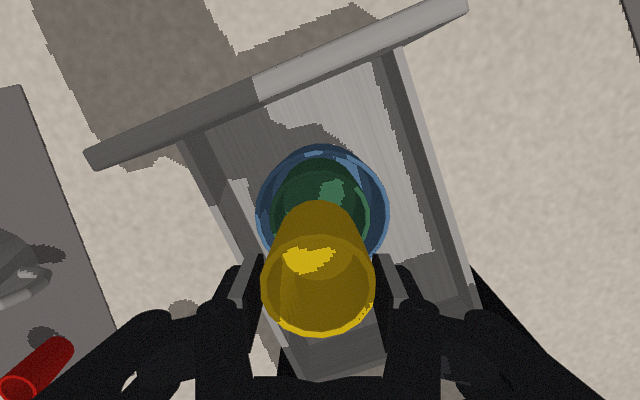

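Wrist: yellow (318,286) is straight over the nest, with green rim centre about u 321 and blue about u 323. Shift +2 mm in y and lower.

>>> drive_tool:
  steps: [45,1,2,-8,0,45,0,0,-15,0,45,0,0,-18,0,45,0,0,-12,0,45,0,0,-6,0]

```text
clock: 14.13
position: [0.5165, -0.0331, 0.1115]
tool_rot: [-1.57, 0.0, 1.295]
force: [-0.8, -0.1, -1.3]
grip_width: 0.0466
```

>>> drive_tool:
  steps: [45,0,0,-3,0,45,0,0,-2,0,45,0,0,-2,0,45,0,0,-1,0,45,0,0,0,0]

```text
clock: 14.55
position: [0.517, -0.0332, 0.1049]
tool_rot: [-1.571, -0.0, 1.295]
force: [0.1, -0.0, -1.5]
grip_width: 0.047
```

>>> drive_tool:
  steps: [45,0,0,-1,0,45,0,0,-1,0,45,0,0,-1,0,45,0,0,0,0,45,0,0,0,0]

```text
clock: 14.97
position: [0.5168, -0.0332, 0.1016]
tool_rot: [-1.571, 0.0, 1.295]
force: [1.0, 0.8, -0.6]
grip_width: 0.0471
```

>>> drive_tool:
  steps: [45,0,0,-1,0,45,0,0,-1,0,45,0,0,0,0,45,0,0,0,0,45,0,0,0,0]

```text
clock: 15.38
position: [0.5185, -0.0331, 0.1012]
tool_rot: [-1.574, -0.001, 1.295]
force: [-0.1, 1.5, 25.1]
grip_width: 0.0469
```

>>> drive_tool:
  steps: [45,0,0,-1,0,45,0,0,-0.5,0,45,0,0,0,0,45,0,0,0,0,45,0,0,0,0]

```text
clock: 15.8
position: [0.5199, -0.033, 0.101]
tool_rot: [-1.578, -0.003, 1.295]
force: [-1.1, 1.9, 47.8]
grip_width: 0.0473
```

>>> drive_tool:
  steps: [45,0,0,2.5,0,45,0,0,0,0,65,0,0,0,0,65,0,0,0,0,65,0,0,0,0]

```text
clock: 16.22
position: [0.5166, -0.0333, 0.1004]
tool_rot: [-1.57, 0.0, 1.295]
force: [-0.2, 0.4, 0.3]
grip_width: 0.0652
```

>>> drive_tool:
  steps: [65,0,0,5,0,65,0,0,15,0,65,0,0,30,0,65,0,0,30,0,65,0,0,20,0]

```text
clock: 16.63
position: [0.5171, -0.0334, 0.2032]
tool_rot: [-1.572, -0.0, 1.295]
force: [-0.2, 0.2, 0.4]
grip_width: 0.0649
```

>>> drive_tool:
  steps: [65,0,0,6,0,65,0,0,0,0,65,0,0,0,0,65,0,0,0,0,65,0,0,0,0]

```text
clock: 17.05
position: [0.5163, -0.0332, 0.2055]
tool_rot: [-1.569, 0.001, 1.295]
force: [0.0, 0.4, 0.0]
grip_width: 0.0651
```

```bash
python3 - <<'E'
from h import *
d=cam('wrist','w8.png');o=monitor.observe();print(o['position'],o['force'],o['clock'])
v=cv2.cvtColor(d['frame'],cv2.COLOR_RGB2HSV)
def blob(lo,hi,smin=110):
    m=((v[:,:,0]>=lo)&(v[:,:,0]<=hi)&(v[:,:,1]>smin)&(v[:,:,2]>40)).astype(np.uint8); m[:, :180]=0
    n,l,s,c=cv2.connectedComponentsWithStats(m);i=1+s[1:,4].argmax();return s[i]
y=blob(17,30);g=blob(50,88,60);b=blob(98,116,80)
for n,s,z,D in(('y',y,.102,49),('g',g,.088,65),('b',b,.073,92)):
    x,yy,w,h=s[:4]; a=ray(d,x,yy+h/2,z);e=ray(d,x+w,yy+h/2,z);print(n,s,'width',np.linalg.norm(a-e).round(4),'rim c (bottom-radius)',ray(d,x+w/2,yy+h-w/2,z).round(4))
E
```

```text
[ 0.51636154 -0.03323927  0.20565461] [-0.4894127   0.27470817 -0.54385913] 17.1
y [ 283  168   71   75 4080] width 0.0486 rim c (bottom-radius) [ 0.5167 -0.032   0.102 ]
g [ 273  153   88   94 2075] width 0.0636 rim c (bottom-radius) [ 0.5175 -0.0333  0.088 ]
b [ 260  141  119  118 4346] width 0.0913 rim c (bottom-radius) [ 0.5199 -0.0321  0.073 ]
```

Yellow is seated: the rim widths match at the expected heights, and centres agree within 3 mm. On to red.

>>> drive_tool:
  steps: [65,6,-20,0,0,65,11,-36,0,0,65,11,-37,0,0,65,11,-37,0,0,65,11,-37,0,0]

```text
clock: 17.52
position: [0.5668, -0.202, 0.2059]
tool_rot: [-1.57, 0.0, 1.295]
force: [0.9, 0.3, 0.1]
grip_width: 0.0647
```

>>> drive_tool:
  steps: [65,11,-37,0,0,65,11,-37,0,0,65,9,-32,0,0,65,7,-24,0,0,60,0,0,0,0]

```text
clock: 17.93
position: [0.6039, -0.3358, 0.2051]
tool_rot: [-1.57, 0.002, 1.29]
force: [0.2, -0.3, -0.5]
grip_width: 0.0603
```

>>> drive_tool:
  steps: [60,0,0,0,0,60,0,0,0,0,60,0,0,0,0,60,0,0,0,0,60,0,0,0,0]

```text
clock: 18.35
position: [0.605, -0.3293, 0.2069]
tool_rot: [-1.571, -0.0, 1.296]
force: [0.2, 0.1, -0.4]
grip_width: 0.0599
```

```bash
python3 - <<'E'
from h import *
d=cam('wrist','w9.png');o=monitor.observe();print(o['position'],o['clock'],o['qpos'])
v=cv2.cvtColor(d['frame'],cv2.COLOR_RGB2HSV)
m=(((v[:,:,0]<7)|(v[:,:,0]>173))&(v[:,:,1]>150)&(v[:,:,2]>40)).astype(np.uint8)
n,l,s,c=cv2.connectedComponentsWithStats(m);i=1+s[1:,4].argmax();s=s[i];x,y,w,h=s[:4]
print(s,'w',np.linalg.norm(ray(d,x,y+h/2,.057)-ray(d,x+w,y+h/2,.057)),ray(d,x+w/2,y+h-w/2,.057),'pred',proj(d,[.605,-.33,.057]))
E
```

```text
[ 0.60497497 -0.32953773  0.20685697] 18.4 [ 0.32450783  0.66875046  0.14584786  1.45601875 -0.10583182  1.02434231
  1.79023259]
[ 296  163   41   49 1516] w 0.033173535655007275 [ 0.60682478 -0.33000148  0.057     ] pred (np.float64(315.8916758004478), np.float64(189.4126298359892))
```

>>> drive_tool:
  steps: [60,1,0,-20,0,60,0,0,-35,0,60,0,0,-35,0,60,0,0,-30,0,60,0,0,-18,0]

```text
clock: 18.82
position: [0.6047, -0.3291, 0.0654]
tool_rot: [-1.568, -0.001, 1.295]
force: [-0.4, 0.5, 0.3]
grip_width: 0.06
```

>>> drive_tool:
  steps: [60,0,0,-9,0,60,0,0,-4,0,60,0,0,0,0,30,0,0,0,0,30,0,0,0,0]

```text
clock: 19.23
position: [0.6065, -0.3306, 0.0573]
tool_rot: [-1.573, 0.0, 1.295]
force: [-0.4, 0.3, 0.4]
grip_width: 0.0366
```

>>> drive_tool:
  steps: [30,0,0,0,0,30,0,0,0,0,30,0,0,0,0,30,0,0,0,0,30,0,0,0,0]

```text
clock: 19.65
position: [0.6066, -0.3307, 0.0575]
tool_rot: [-1.573, 0.0, 1.295]
force: [-1.0, -0.2, 8.0]
grip_width: 0.0324
```

>>> drive_tool:
  steps: [30,0,0,5,0,30,0,0,20,0,30,0,0,35,0,30,0,0,35,0,30,0,0,35,0]

```text
clock: 20.07
position: [0.6056, -0.3302, 0.1881]
tool_rot: [-1.571, 0.0, 1.295]
force: [-0.2, -0.3, -0.5]
grip_width: 0.0326
```

>>> drive_tool:
  steps: [30,0,0,25,0,30,0,0,5,0,30,0,0,0,0,30,0,0,0,0,30,0,0,0,0]

```text
clock: 20.48
position: [0.6052, -0.3299, 0.2144]
tool_rot: [-1.569, -0.0, 1.295]
force: [-0.4, 0.1, -1.5]
grip_width: 0.0323
```

>>> drive_tool:
  steps: [30,-6,20,0,0,30,-11,36,0,0,30,-11,37,0,0,30,-11,37,0,0,30,-11,37,0,0]

```text
clock: 20.9
position: [0.5543, -0.1616, 0.2143]
tool_rot: [-1.569, 0.0, 1.295]
force: [0.8, 0.9, -0.8]
grip_width: 0.0321
```

>>> drive_tool:
  steps: [30,-11,37,0,0,30,-11,37,0,0,30,-10,32,0,0,30,-7,24,0,0,30,0,0,0,0]

```text
clock: 21.32
position: [0.5152, -0.028, 0.2147]
tool_rot: [-1.568, -0.001, 1.301]
force: [1.3, 0.0, -0.4]
grip_width: 0.0323
```

>>> drive_tool:
  steps: [30,0,0,-10,0,30,0,0,-10,0,30,0,0,-5,0,30,0,0,0,0,30,0,0,0,0]

```text
clock: 21.73
position: [0.5166, -0.0341, 0.1899]
tool_rot: [-1.569, 0.001, 1.294]
force: [0.9, 0.2, -0.5]
grip_width: 0.0328
```

```bash
python3 - <<'E'
from h import *
d=cam('wrist','w10.png');o=monitor.observe();print(o['position'],o['force'],o['clock'])
E
```

```text
[ 0.51681138 -0.03391457  0.19031903] [ 0.5452601  -0.13633792  0.62002299] 21.7833
```

View pics/w10.png

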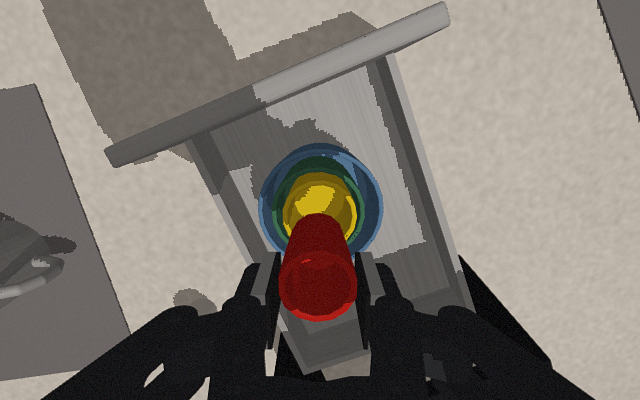

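Wrist: red (318,286) is over the yellow rim (u about 320). Shift +1 mm in y and lower to the expected seat at TCP z of about .1165.

>>> drive_tool:
  steps: [30,0,1,-8,0,30,0,0,-18,0,30,0,0,-18,0,30,0,0,-12,0,30,0,0,-6,0]

```text
clock: 22.2
position: [0.5162, -0.0323, 0.127]
tool_rot: [-1.569, 0.0, 1.295]
force: [0.1, -0.1, -0.9]
grip_width: 0.0324
```

>>> drive_tool:
  steps: [30,0,0,-3,0,30,0,0,-3,0,30,0,0,-2,0,30,0,0,-1,0,30,0,0,0,0]

```text
clock: 22.62
position: [0.517, -0.0322, 0.1199]
tool_rot: [-1.571, -0.0, 1.295]
force: [-0.3, 0.1, -1.3]
grip_width: 0.0323
```

>>> drive_tool:
  steps: [30,0,0,-1,0,30,0,0,-1,0,30,0,0,-1,0,30,0,0,0,0,30,0,0,0,0]

```text
clock: 23.03
position: [0.5168, -0.0322, 0.1167]
tool_rot: [-1.571, 0.0, 1.295]
force: [0.4, 0.2, -0.7]
grip_width: 0.0321
```

>>> drive_tool:
  steps: [30,0,0,-1,0,30,0,0,-1,0,30,0,0,0,0,30,0,0,0,0,30,0,0,0,0]

```text
clock: 23.45
position: [0.5184, -0.0322, 0.1162]
tool_rot: [-1.574, -0.001, 1.295]
force: [-0.7, 1.3, 25.0]
grip_width: 0.0323
```

>>> drive_tool:
  steps: [30,0,0,1.5,0,30,0,0,0,0,50,0,0,0,0,50,0,0,0,0,50,0,0,0,0]

```text
clock: 23.87
position: [0.5167, -0.0322, 0.116]
tool_rot: [-1.57, 0.0, 1.295]
force: [-1.0, -0.5, 0.2]
grip_width: 0.0497
```

>>> drive_tool:
  steps: [50,0,0,5,0,50,0,0,15,0,50,0,0,30,0,50,0,0,30,0,50,0,0,20,0]

```text
clock: 24.28
position: [0.5172, -0.0324, 0.2188]
tool_rot: [-1.572, -0.0, 1.295]
force: [0.7, 0.8, 0.7]
grip_width: 0.0502
```

>>> drive_tool:
  steps: [50,0,0,6,0,50,0,0,0,0,50,0,0,0,0,50,0,0,0,0,50,0,0,0,0]

```text
clock: 24.7
position: [0.5163, -0.0322, 0.2211]
tool_rot: [-1.569, 0.001, 1.295]
force: [0.7, 0.8, 0.5]
grip_width: 0.0503
```

```bash
python3 - <<'E'
from h import *
d=cam('wrist','w11.png');o=monitor.observe();print(o['position'],o['force'],o['clock'])
v=cv2.cvtColor(d['frame'],cv2.COLOR_RGB2HSV)
def blob(m):
    m=(m&(v[:,:,2]>40)).astype(np.uint8); m[:, :180]=0
    n,l,s,c=cv2.connectedComponentsWithStats(m);i=1+s[1:,4].argmax();return s[i]
H=v[:,:,0];S=v[:,:,1]
r=blob(((H<7)|(H>173))&(S>150));y=blob((H>=17)&(H<=30)&(S>110));g=blob((H>=50)&(H<=88)&(S>60));b=blob((H>=98)&(H<=116)&(S>80))
for n,s,z in(('r',r,.116),('y',y,.102),('g',g,.088),('b',b,.073)):
    x,yy,w,h=s[:4];print(n,s,'w',np.linalg.norm(ray(d,x,yy+h/2,z)-ray(d,x+w,yy+h/2,z)).round(4),ray(d,x+w/2,yy+h-w/2,z).round(4))
t=cam('top')
for u,w in((285,190),(355,180)):print('cab',ray(t,u,w,.145))
cv2.imwrite('pics/v11.png',np.hstack([d['frame'][:,:400,::-1],np.zeros((400,1,3),np.uint8),cv2.resize(d['frame'][130:280,240:390,::-1],(399,400))]))
E
```

```text
[ 0.51637159 -0.03223224  0.22114575] [ 0.03443374 -0.09438223  0.53099538] 24.75
r [ 294  178   48   53 1976] w 0.0331 [ 0.5167 -0.0314  0.116 ]
y [ 285  166   66   70 1587] w 0.048 [ 0.5182 -0.0318  0.102 ]
g [ 275  153   83   88 1888] w 0.0636 [ 0.5194 -0.0333  0.088 ]
b [ 263  141  112  112 3941] w 0.0908 [ 0.5223 -0.0321  0.073 ]
cab [0.59836061 0.06294299 0.145     ]
cab [ 0.61913366 -0.10319554  0.145     ]
```

All four cups measure as nested, with centres within about 3 mm and rim widths right. Now I close the fingers and go to the front of the drawer.

>>> drive_tool:
  steps: [30,-15,-1,0,0,0,-28,-2,0,0,0,-28,-2,0,0,0,-28,-2,0,0,0,-14,-1,0,0]

```text
clock: 25.22
position: [0.4007, -0.0406, 0.2216]
tool_rot: [-1.569, 0.001, 1.294]
force: [0.7, -0.1, 0.5]
grip_width: -0.0002
```

>>> drive_tool:
  steps: [0,-5,0,0,0,0,0,0,0,0,0,0,0,0,0,0,0,0,0,0,0,0,0,0,0]

```text
clock: 25.63
position: [0.3996, -0.0401, 0.222]
tool_rot: [-1.571, 0.0, 1.295]
force: [0.0, -0.5, 0.5]
grip_width: 0.0002
```

>>> drive_tool:
  steps: [0,0,0,-15,0,0,0,0,-25,0,0,0,0,-25,0,0,0,0,-15,0,0,0,0,-10,0]

```text
clock: 26.05
position: [0.3986, -0.0402, 0.1304]
tool_rot: [-1.569, 0.001, 1.295]
force: [0.6, 0.8, 0.4]
grip_width: 0.0002
```

>>> drive_tool:
  steps: [0,0,0,-8,0,0,0,0,-6,0,0,0,0,0,0,0,0,0,0,0,0,0,0,0,0]

```text
clock: 26.47
position: [0.3992, -0.0402, 0.1186]
tool_rot: [-1.572, -0.0, 1.295]
force: [0.5, 0.3, -0.5]
grip_width: 0.0001
```

>>> drive_tool:
  steps: [0,3,0,0,0,0,4,0.5,0,0,0,4,0.5,0,0,0,4,0.5,0,0,0,4,0.5,0,0]

```text
clock: 26.88
position: [0.4184, -0.0381, 0.1183]
tool_rot: [-1.571, -0.0, 1.295]
force: [-0.1, -0.1, -0.0]
grip_width: -0.0001
```

>>> drive_tool:
  steps: [0,4,0.5,0,0,0,4,0.5,0,0,0,4,0.5,0,0,0,4,0.5,0,0,0,4,0.5,0,0]

```text
clock: 27.3
position: [0.4381, -0.0358, 0.1181]
tool_rot: [-1.571, 0.0, 1.295]
force: [-2.6, -2.5, 0.7]
grip_width: 0.0002
```

In contact at about 3 N. Pushing steadily.

>>> drive_tool:
  steps: [0,5,0.5,0,0,0,6,0.7,0,0,0,7,0.8,0,0,0,7,0.8,0,0,0,7,0.8,0,0]

```text
clock: 27.72
position: [0.4706, -0.0321, 0.1181]
tool_rot: [-1.571, 0.0, 1.295]
force: [-3.4, -2.8, -0.5]
grip_width: -0.0001
```

>>> drive_tool:
  steps: [0,7,0.8,0,0,0,7,0.8,0,0,0,7,0.8,0,0,0,7,0.8,0,0,0,7,0.8,0,0]

```text
clock: 28.13
position: [0.5055, -0.0281, 0.1181]
tool_rot: [-1.571, 0.0, 1.295]
force: [-4.0, -2.4, -1.0]
grip_width: 0.0003
```

>>> drive_tool:
  steps: [0,7,0.8,0,0,0,7,0.8,0,0,0,7,0.8,0,0,0,7,0.8,0,0,0,7,0.8,0,0]

```text
clock: 28.55
position: [0.5405, -0.024, 0.1181]
tool_rot: [-1.571, 0.0, 1.295]
force: [-2.3, -2.4, -0.6]
grip_width: 0.0
```

>>> drive_tool:
  steps: [0,6,0.6,0,0,0,6,0.6,0,0,0,5,0.6,0,0,0,4,0.4,0,0,0,3,0.3,0,0]

```text
clock: 28.97
position: [0.5643, -0.0215, 0.1181]
tool_rot: [-1.571, -0.0, 1.295]
force: [-2.9, -1.5, -0.1]
grip_width: 0.0001
```

>>> drive_tool:
  steps: [0,3,0.3,0,0,0,3,0.3,0,0,0,3,0.3,0,0,0,3,0.3,0,0,0,3,0.3,0,0]

```text
clock: 29.38
position: [0.579, -0.02, 0.1181]
tool_rot: [-1.571, -0.0, 1.295]
force: [-3.4, 0.6, -0.9]
grip_width: 0.0002
```

>>> drive_tool:
  steps: [0,2,0.2,0,0,0,2,0.2,0,0,0,2,0.2,0,0,0,1,0.1,0,0,0,1,0.1,0,0]

```text
clock: 29.8
position: [0.5869, -0.0192, 0.1182]
tool_rot: [-1.571, -0.0, 1.295]
force: [-2.6, 1.0, -0.4]
grip_width: -0.0002
```

>>> drive_tool:
  steps: [0,2,0.2,0,0,0,2,0.2,0,0,0,2,0.2,0,0,0,1,0.1,0,0,0,1,0.1,0,0]

```text
clock: 30.22
position: [0.595, -0.0185, 0.1182]
tool_rot: [-1.571, -0.0, 1.295]
force: [-3.4, 1.7, -0.3]
grip_width: -0.0
```

>>> drive_tool:
  steps: [0,1,0,0,0,0,1,0.2,0,0,0,1,0,0,0,0,1,0.2,0,0,0,1,0,0,0]

```text
clock: 30.63
position: [0.5999, -0.0181, 0.1182]
tool_rot: [-1.571, 0.0, 1.295]
force: [-2.4, 1.8, 0.9]
grip_width: -0.0003
```

>>> drive_tool:
  steps: [0,1,0,0,0,0,1,0.2,0,0,0,1,0,0,0,0,1,0.2,0,0,0,1,0,0,0]

```text
clock: 31.05
position: [0.6049, -0.0177, 0.1181]
tool_rot: [-1.571, 0.0, 1.295]
force: [-2.6, 2.0, 0.4]
grip_width: 0.0002
```

>>> drive_tool:
  steps: [0,1,0,0,0,0,1,0.2,0,0,0,1,0,0,0,0,1,0.2,0,0,0,1,0,0,0]

```text
clock: 31.47
position: [0.6099, -0.0173, 0.1181]
tool_rot: [-1.571, 0.0, 1.295]
force: [-3.0, 2.0, 0.1]
grip_width: 0.0002
```

>>> drive_tool:
  steps: [0,1,0,0,0,0,1,0.2,0,0,0,1,0,0,0,0,1,0.2,0,0,0,0,0,0,0]

```text
clock: 31.88
position: [0.6133, -0.017, 0.1181]
tool_rot: [-1.57, 0.0, 1.295]
force: [-7.1, 0.9, 3.5]
grip_width: 0.0001
```

>>> drive_tool:
  steps: [0,0.7,0,0,0,0,0.7,0,0,0,0,0,0,0,0,0,0,0,0,0,0,0,0,0,0]

```text
clock: 32.3
position: [0.6136, -0.017, 0.118]
tool_rot: [-1.567, 0.001, 1.295]
force: [-15.2, 1.1, 9.8]
grip_width: 0.0004
```

>>> drive_tool:
  steps: [0,-2,0,0,0,0,-8,-1,0,0,0,-25,-2,0,0,0,-35,-3,0,0,0,-35,-3,0,0]

```text
clock: 32.72
position: [0.509, -0.0262, 0.1181]
tool_rot: [-1.572, -0.0, 1.295]
force: [0.5, -0.4, -0.2]
grip_width: 0.0001
```

>>> drive_tool:
  steps: [0,-35,15,25,0,0,-15,35,35,0,0,0,35,35,0,0,0,30,10,0,0,0,10,0,0]

```text
clock: 33.13
position: [0.467, 0.0895, 0.2115]
tool_rot: [-1.575, -0.004, 1.298]
force: [0.7, 0.8, 0.1]
grip_width: 0.0
```

>>> drive_tool:
  steps: [0,0,0,0,0,0,0,0,0,0,0,0,0,0,0,0,0,0,0,0,0,0,0,0,0]

```text
clock: 33.55
position: [0.466, 0.0844, 0.2083]
tool_rot: [-1.57, 0.001, 1.293]
force: [0.5, -0.4, 0.2]
grip_width: -0.0002
```

```bash
python3 - <<'E'
from h import *
o=monitor.observe();print(o['position'],o['clock'],o['force'])
t=cam('top','t9.png');s=cam('scene','s9.png')
T=t['frame'][60:300,150:510,::-1]; S=s['frame'][90:340,110:470,::-1]; Z=cv2.resize(t['frame'][165:225,255:375,::-1],(440,220),interpolation=cv2.INTER_CUBIC)
c=np.zeros((490,800,3),np.uint8);c[:240,:360]=T;c[240:490,:360]=S;c[:220,360:]=Z
Z2=cv2.resize(s['frame'][150:300,240:420,::-1],(320,267),interpolation=cv2.INTER_CUBIC);c[223:490,400:720]=Z2
cv2.imwrite('pics/final.png',c)
E
```

```text
[0.46603812 0.08438749 0.20826205] 33.55 [ 0.52399428 -0.35322197  0.22585377]
```

View pics/final.png

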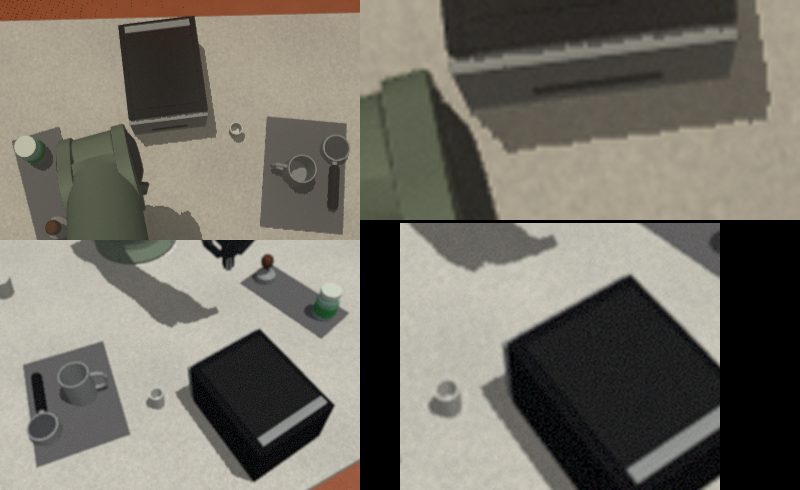

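Final view: the drawer front is flush against the cabinet (only the strip of its 12 mm top edge shows, no gap), no cups are left outside, and the bystanders stand where they were.

```bash
python3 -c "
from workcell import workorder
print(workorder.job_done())"
```

```text
the job is handed in; nothing more can be done
None
```

I nested green in blue, yellow in green and red in yellow, lowering each cup until I felt contact before letting go. Then I pushed the drawer home with closed fingers and handed the job in at about 34 s. No verdict was reported.

- **Nest:** Just before closing, the wrist camera showed all four rims at the expected heights and widths. Estimated centres were within about 3 mm between neighbouring cups, well inside the limits. Green, yellow and red met their seats at TCP heights of 0.083, 0.101 and 0.116 m. The last two matched what I had worked out beforehand.
- **Drawer:** It took about 3 N to push, never faster than about 0.09 m/s. The force then climbed to 15 N with almost no further movement, so I took that as the end stop. The final pictures show the front flush with the cabinet and no visible gap. I could not read the drawer opening directly, and the nest is out of sight once the drawer is shut.
- **Bystanders:** The tub, tamper, milk jug and portafilter look unmoved in the final picture. I did not re-measure them.
- **Disagreements:** The top camera read positions about 2–5 mm off from the wrist camera, so I used the wrist values for grasping and placing. From the same pictures I had estimated the drawer would stop about 8 mm sooner than it did, which I put down to calibration error.

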